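# Withdraw the flush bolt and open the passive leaf of the cast cabinet

## Task

One door of the little blue-doored cast cabinet already stands open, but the other is still bolted into the sill. Pull its flush bolt fully up by the brass knob on top of that door, then swing that door wide open too, about square to the cabinet front or farther, and let go with the bolt left up. Leave the wax jar standing on the cabinet where it is.

Things in the scene. Friction and masses are not known exactly. Their poses are not given: they have to be found in the camera images.
- flush_bolt (a joint): Brass flush bolt of the shut right-hand door: vertical 8 mm rod in the door, round knob on top. Value in m: 0 = down, its foot 12 mm deep in the brass strike of the sill, the door cannot open; slides straight up to a stop at 0.025; foot clear of the sill from 0.013. About 3 N of friction; stays where it is left.
- passive_leaf (a joint): The shut right-hand blue door (seen from the robot), 117 wide, 158 high, 14 mm thick, hinged upright at its right side. Value in rad: 0 = shut, grows as its free left edge swings out towards the robot, counterclockwise from above; stop at 1.75. Turns easily (about 0.1 N m) and stays where left. Blocked while the bolt is down.
- bolt_knob (a point): Centre of the bolt's brass knob, 26 mm across, 24 high; bolt down: 216 mm above the worktop, knob's underside 20 above the door's top edge and 18 above the flat cabinet top. Rises with the bolt, turns with the door: x square to the door, to its inner face (into the cabinet when shut), y along the door to its free edge, z up. The upright hinge axis is 100 mm from here along -y.
- jar_wax: White wax jar with a green lid, 59 mm across, 40 high, loose on top of the fixed cabinet (240 wide, 170 deep, 186 mm high; front face 9 mm behind the bolt), on the half above the open left-hand door's side, at least 120 mm from the knob centre to centre; origin at the centre of its underside.

How it is judged:
By the outcome, as a careful person would: the job done as asked, in the order asked, and still so for the second after the job is handed in, with the robot touching nothing.
It also fails if it takes over 35 s, if anything falls off the work surface, if the arm or the gripper's body presses on something with over 40 N, if the wrist force passes 120 N, or if a joint passes its speed limit or range.

## Robot

A 6-joint arm with a two-finger parallel gripper is mounted at the origin on a cart in front of the work surface, level with it; the furniture and walls round the work are solid. World frame = base frame: x ahead of the robot, y to its left, z up, the work surface at z = 0. Lengths are in m, angles in rad, forces in N, time in s.
With the tool pointing down it reaches from about 0.25 to 0.725 m from the base axis. Payload 4 kg.
Tool frame: the origin (TCP) lies midway between the tips of the shut fingers; the grasp point (between the pads) lies 19 mm behind it; z points along the fingers, y is the line along which they close (so a half turn about z gives the same grasp; the last joint's range is limited). The gripper opens to 85 mm and grips with 20 to 120 N. Pads are 22 mm wide; open, the fingers measure 114 mm over their backs; the gripper's body (76 mm by 85 mm) begins 54 mm behind the grasp point. The pads swing forward as they close: fully open they stand 13 mm farther back than shut.
Start: joints at [-1.192, 0.241, 0.005, 1.335, 0, 1.571], TCP at [0.185, -0.465, 0.231] pointing down, gripper open.
Joint ranges: [-2.72, 2.72], [-1.05, 1.87], [-1.09, 1.28], [-1.99, 2.15], [-1.42, 1.44], [-3.14, 3.14]. Speed limits (rad/s): [2.79, 2.79, 3.14, 3.14, 3.14, 3.14].

## Interface

Orientations are given as a unit quaternion [x, y, z, w].
In Python, from workcell import robot gives the robot as it stands.
- The arm moves only by the shell command python3 -m inch 'ROWS' [OPENING] [FORCE]. ROWS is JSON, a list of rows, each an object with "delta_pos": the shift along the world's x, y, z normalised to -1 to 1, where 1 is 0.03 m, a list of three; "roll": the turn about the world's z normalised to -1 to 1, where 1 is 4 degrees. A call has 1 to 8 rows; each row shifts and turns the commanded pose from where the row before left it; what a row does not reach is not made up. A row lasts 1/12 s, in which the tool goes at most 41.7 mm and 7.16 degrees, less where a joint would pass 70% of its speed; a pose out of reach is approached as far as the arm can. A call with a number of a shift or a turn outside -1 to 1 is refused whole. A call with a gripper value outside its range is refused whole. OPENING is the closure, from -1 (fully open) to 1 (shut), so that 0 is half open, set as the call begins (- or left out, the last holds). The fingers move at their own pace and stop on an object; FORCE is the grip in N (left out, the last holds). Time passes only in rows, so rows that do not move let the fingers close. It gives the time, the measured TCP pose, the force, the opening and the grip force at its end, in the units of the state.
- robot.get_obs(): the state, without advancing time (a new reading comes with each control period).
- robot.snapshot(name): name is "scene" or "side" or "wrist"; returns the picture (420x560x3 uint8, red, green, blue); there is no depth.
- robot.camera_info(name): a dict with "camera_matrix" (3x3 intrinsics, pixels), "T" (4x4, takes a point from camera to world coordinates). Camera axes: x right, y up, looking along -z (the intrinsics and any distortion apply to the point x, -y, -z); pixel columns grow to the right and rows downward; lengths in m; the calibration is good to about 2 mm. A picture is of the moment at which its call begins: read the wrist's pose just before it. camera_info takes no time and is no camera call; for the wrist camera it gives the pose at the moment of the call.
- robot.sign_off(): hands the job in; it is judged then, once.
The state is a dict: "t": time; "joints": joint angles; "qd": joint speeds; "tau": joint torques, N m; "tcp_pos": TCP position; "ee_rot": TCP orientation; "ft_force": force on the tool from outside, world axes, zero at the start; "ft_torque": the same for the moment, N m; "grip_width": opening from 0.0 (shut) to 1.0 (fully open); "grip_force": force on a finger pad.
Only numpy, scipy, OpenCV 4.12 (cv2) and the standard library are available. Lean on these libraries where they do the work, as an engineer would, in place of code of your own. Each camera call takes 0.05 s, during which the arm holds its last target. There are 200 camera calls.

## Working session

There is one attempt and no reset: what is moved stays moved. The work goes in short steps, Python scripts to look and compute and a shell command to move; the robot and the scene stay as the last step left them, time stands still between calls to the robot, and variables do not carry over. Pictures are saved under pics/ and viewed, at most 10 in all, crops included, and the job is handed in when it is done.

```bash
mkdir -p pics; python3 - <<'E'
from workcell import robot
import cv2,numpy as np
o=robot.get_obs();print(o['t'],o['tcp_pos'],o['ee_rot'],o['grip_width'])
a=[]
for n in("scene","side"):
    i=robot.camera_info(n);im=robot.snapshot(n)[:,:,::-1];cv2.imwrite(f'pics/{n}0.png',im);print(n,np.round(i['camera_matrix'],1).tolist(),np.round(i['T'],3).tolist(),[k for k in i])
E
```

```text
0.0 [ 0.18467926 -0.46397063  0.23040525] [ 9.82118299e-01  1.88261946e-01 -1.98582360e-04 -1.02324149e-03] 1.0017541665708802
scene [[457.6, 0.0, 276.4], [0.0, 457.6, 209.6], [0.0, 0.0, 1.0]] [[-0.634, 0.36, -0.685, 0.042], [-0.773, -0.272, 0.572, 0.56], [0.019, 0.892, 0.451, 0.543], [0.0, 0.0, 0.0, 1.0]] ['camera_matrix', 'T']
side [[543.2, 0.0, 273.2], [0.0, 543.2, 213.4], [0.0, 0.0, 1.0]] [[0.991, 0.061, -0.118, 0.55], [-0.132, 0.545, -0.828, -0.666], [0.014, 0.836, 0.548, 0.603], [0.0, 0.0, 0.0, 1.0]] ['camera_matrix', 'T']
```

View pics/scene0.png

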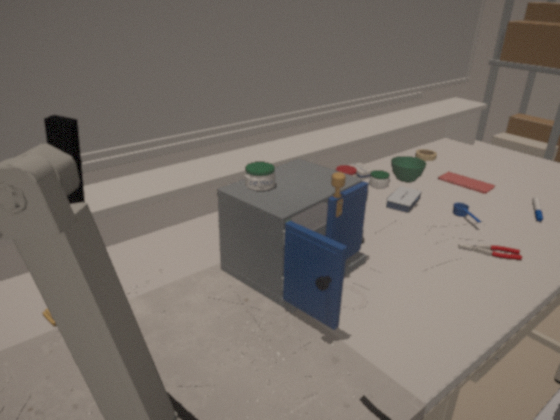

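View pics/side0.png

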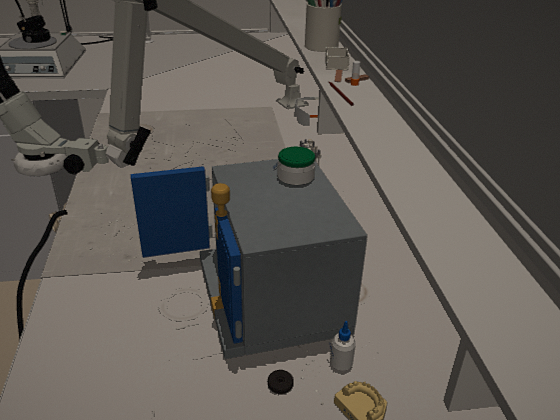

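Scene view: the cabinet's open left door is at about (315,275) and the shut right door at (347,225), with the brass knob at about (338,181) and the jar at (260,176). Side view: knob at about (221,192), jar at (297,167), cabinet top corners at about (219,246), (364,236) and (325,160). Next I'll triangulate.

```bash
cat > h.py <<'E'
import cv2,numpy as np
from workcell import robot
def ray(n,p):
    i=robot.camera_info(n);K=np.array(i['camera_matrix']);T=np.array(i['T'])
    d=np.linalg.inv(K)@[p[0],p[1],1];d=T[:3,:3]@[d[0],-d[1],-d[2]];return T[:3,3],d/np.linalg.norm(d)
def plane(n,p,z):
    o,d=ray(n,p);return o+d*(z-o[2])/d[2]
def tri(a,b):
    A=[];B=[]
    for n,p in(('scene',a),('side',b)):
        o,d=ray(n,p);M=np.eye(3)-np.outer(d,d);A.append(M);B.append(M@o)
    x=np.linalg.lstsq(np.vstack(A),np.hstack(B),rcond=None)[0]
    return x,np.linalg.norm(A[0]@x-B[0])
E
python3 - <<'E'
from h import *
im={n:cv2.imread(f'pics/{n}0.png') for n in('scene','side')}
for n,(x0,y0,x1,y1) in(('scene',(320,165,360,220)),('side',(205,175,237,225))):
    h=cv2.cvtColor(im[n],cv2.COLOR_BGR2HSV)[y0:y1,x0:x1]
    m=cv2.inRange(h,(8,90,60),(30,255,255))
    for r in range(0,m.shape[0],2):
        c=np.where(m[r])[0]
        if len(c):print(n,r+y0,c.min()+x0,c.max()+x0)
x,e=tri((338.5,181),(221,192));print(x,e)
for p in((219,246),(364,236),(325,160),(212,168)):print(p,plane('side',p,.186).round(4))
for p in((219,188),(265,208)):print('s',p,plane('scene',p,.186).round(4))
print('jar',plane('side',(297,156),.226),plane('scene',(260,169),.226))
c=np.hstack([cv2.resize(im['scene'][150:330,210:380],(510,540)),cv2.resize(im['side'][150:350,125:225],(270,540))])
cv2.imwrite('pics/c1.png',c)
E
```

```text
scene 171 338 338
scene 173 334 344
scene 175 332 344
scene 177 332 344
scene 179 332 344
scene 181 332 343
scene 183 332 343
scene 185 333 342
scene 187 336 339
scene 189 336 338
scene 191 336 338
scene 193 335 338
scene 195 334 339
scene 201 339 339
scene 203 338 339
scene 205 338 341
scene 207 337 340
scene 209 337 340
scene 211 337 340
scene 213 337 338
side 183 217 222
side 185 214 226
side 187 212 228
side 189 211 229
side 191 211 228
side 193 211 227
side 195 211 228
side 197 212 227
side 199 212 227
side 201 213 228
side 203 215 224
side 205 218 223
side 207 218 223
side 209 219 223
side 211 217 226
side 213 216 226
side 215 215 225
side 217 215 216
side 219 216 216
side 221 216 217
side 223 217 217
[ 0.56600508 -0.02234612  0.21524917] 0.0030781283308124103
(219, 246) [ 0.5602 -0.1034  0.186 ]
(364, 236) [ 0.7515 -0.103   0.186 ]
(325, 160) [0.7457 0.1145 0.186 ]
(212, 168) [0.5594 0.1067 0.186 ]
s (219, 188) [0.7205 0.1359 0.186 ]
s (265, 208) [0.601  0.1185 0.186 ]
jar [0.68735757 0.05693446 0.226     ] [0.67159726 0.07551549 0.226     ]
```

View pics/c1.png

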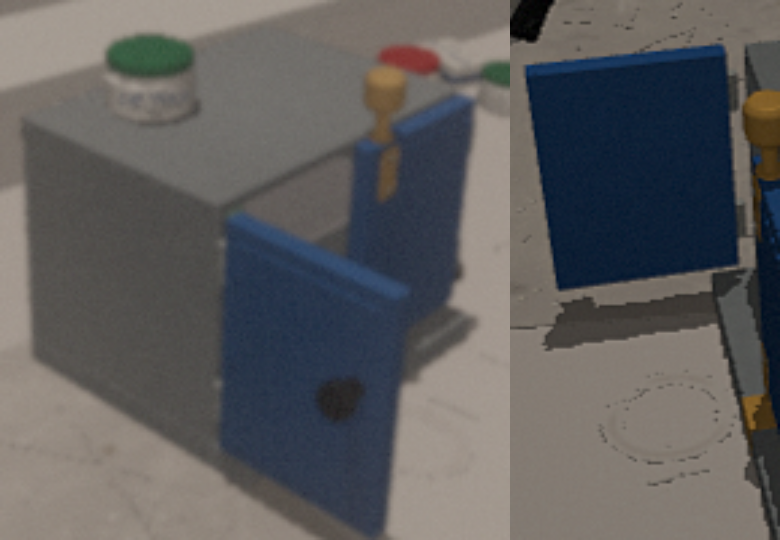

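The crop shows the knob on its stem above the shut door. The cabinet size I back out (191 x 217) disagrees with the given 170 x 240, so I'll check the calibration against the known TCP.

```bash
python3 - <<'E'
from h import *
for n in('scene','side'):
    i=robot.camera_info(n);K=np.array(i['camera_matrix']);T=np.array(i['T']);R=T[:3,:3]
    print(np.abs(R@R.T-np.eye(3)).max())
    for P in((.185,-.464,.231),(.185,-.464,.30),(0,0,0),(0,0,.2)):
        c=R.T@(np.array(P)-T[:3,3]);q=K@[c[0],-c[1],-c[2]];print(n,P,(q[:2]/q[2]).round(1))
# cabinet: triangulate corners with guesses
print(tri((324+0,0+166),(364,236)))
for a,b in(((283,219),(212,168)),((218,189),(325,160)),((260,167),(297,156)),((338.5,173),(221,185)),((338,185),(221,202))):
    print(a,b,tri(a,b))
im=cv2.imread('pics/side0.png');cv2.imwrite('pics/c2.png',cv2.resize(im[140:300,190:390],(800,600)))
E
```

```text
4.440892098500626e-16
scene (0.185, -0.464, 0.231) [661.8 180.8]
scene (0.185, -0.464, 0.3) [677.7 144.2]
scene (0, 0, 0) [659.  505.3]
scene (0, 0, 0.2) [740.1 382.2]
4.440892098500626e-16
side (0.185, -0.464, 0.231) [-377.9  583.3]
side (0.185, -0.464, 0.3) [-460.9  523.4]
side (0, 0, 0) [-152.9  329.8]
side (0, 0, 0.2) [-216.8  219.4]
(array([ 0.72819552, -0.13077726,  0.18570335]), np.float64(0.02333178507279589))
(283, 219) (212, 168) (array([0.55880893, 0.11378111, 0.18141086]), np.float64(0.0009618394775972128))
(218, 189) (325, 160) (array([0.74601191, 0.1252522 , 0.17603961]), np.float64(0.004629767087447434))
(260, 167) (297, 156) (array([0.6882464 , 0.06312276, 0.22228408]), np.float64(0.0005414792714590087))
(338.5, 173) (221, 185) (array([ 0.56764188, -0.02428047,  0.22879545]), np.float64(0.001365778651296822))
(338, 185) (221, 202) (array([ 0.56721769, -0.02637761,  0.20370567]), np.float64(0.0004005575614792676))
```

View pics/c2.png

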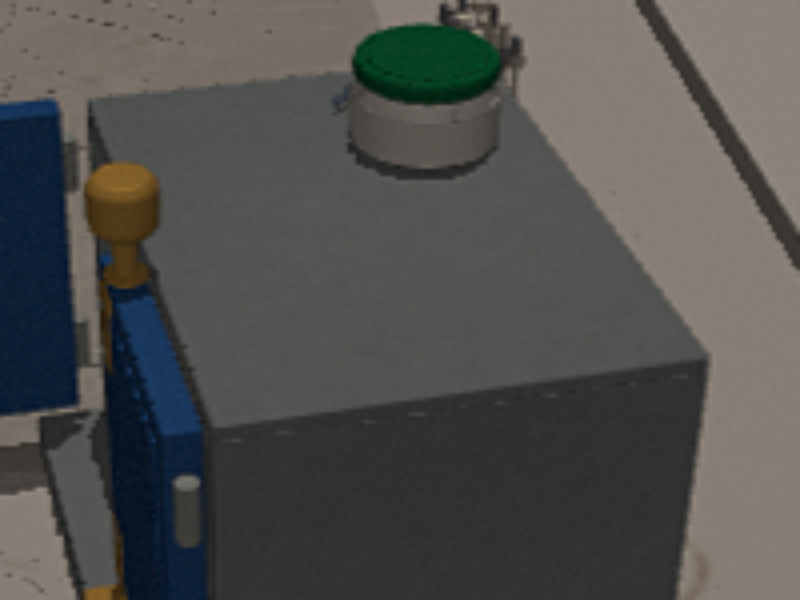

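The crop shows the true front-right corner at side pixel (243.7,254.7), the back-right at (366.7,235) and the front-left at (212.5,166.7). The knob centre is at about (220,193).

```bash
python3 - <<'E'
from h import *
for p in((243.7,254.7),(366.7,235),(212.5,166.7),(320,166.7)):print(p,plane('side',p,.186).round(4))
print(tri((338.2,180),(220.2,193)))
print(plane('scene',(338.2,180),.216),plane('side',(220.2,193),.216))
E
```

```text
(243.7, 254.7) [ 0.59   -0.1252  0.186 ]
(366.7, 235) [ 0.7557 -0.1012  0.186 ]
(212.5, 166.7) [0.5604 0.111  0.186 ]
(320, 166.7) [0.7327 0.0925 0.186 ]
(array([ 0.56607251, -0.02334642,  0.21566599]), np.float64(0.0013638192513121883))
[ 0.56325635 -0.02178191  0.216     ] [ 0.56710092 -0.02211788  0.216     ]
```

```bash
python3 -m inch '[{"delta_pos":[0.3,0.3,1],"roll":1},{"delta_pos":[0.7,0.8,0.3],"roll":1},{"delta_pos":[0.8,0.9,0],"roll":1},{"delta_pos":[0.8,0.9,0],"roll":1},{"delta_pos":[0.8,0.9,0],"roll":1},{"delta_pos":[0.8,0.9,0],"roll":1},{"delta_pos":[0.8,0.9,0],"roll":1},{"delta_pos":[0.8,0.9,0],"roll":1}]' -1 60
python3 -m inch '[{"delta_pos":[0.8,0.9,0],"roll":1},{"delta_pos":[0.8,0.9,0],"roll":1},{"delta_pos":[0.8,0.9,0],"roll":1},{"delta_pos":[0.8,0.9,0],"roll":1},{"delta_pos":[0.8,0.9,0],"roll":1},{"delta_pos":[0.8,0.9,0],"roll":1},{"delta_pos":[0.6,0.8,0],"roll":1},{"delta_pos":[0.3,0.4,0],"roll":1}]'
python3 -c "
from workcell import robot
o=robot.get_obs();print(o['joints'],o['ee_rot'])"
```

```text
t: 0.77
tcp_pos: [0.3595, -0.2679, 0.27]
ee_rot: [0.891, 0.453, -0.0, -0.0]
ft_force: [0.1, -0.3, -0.4]
grip_width: 1.0
grip_force: 0.0
t: 1.43
tcp_pos: [0.5315, -0.0685, 0.2693]
ee_rot: [0.731, 0.683, 0.0, -0.001]
ft_force: [0.1, 0.3, 0.0]
grip_width: 1.004
grip_force: 0.0
[-1.28712801e-01  3.01721963e-01  1.85251974e-01  1.45530471e+00
  9.99391236e-04  1.51028372e+00] [ 7.30803430e-01  6.82587619e-01  7.34584491e-05 -6.95413598e-04]
```

```bash
python3 -m inch '[{"delta_pos":[0.4,0.5,0],"roll":1},{"delta_pos":[0.4,0.5,0],"roll":1},{"delta_pos":[0.35,0.5,0],"roll":0.9},{"delta_pos":[0,0,0],"roll":0}]'
python3 - <<'E'
from h import *
i=robot.camera_info('wrist');o=robot.get_obs();im=robot.snapshot('wrist')[:,:,::-1];cv2.imwrite('pics/w1.png',im)
print(o['tcp_pos'],o['joints'].round(2) if hasattr(o['joints'],'round') else o['joints'])
K=np.array(i['camera_matrix']);T=np.array(i['T'])
for P in((.566,-.0233,.228),(.566,-.0233,.204)):
    c=T[:3,:3].T@(np.array(P)-T[:3,3]);q=K@[c[0],-c[1],-c[2]];print(q[:2]/q[2])
for n in('scene','side'):cv2.imwrite(f'pics/{n}1.png',robot.snapshot(n)[:,:,::-1])
E
```

```text
t: 1.77
tcp_pos: [0.5656, -0.0239, 0.2691]
ee_rot: [0.659, 0.752, 0.0, -0.001]
ft_force: [0.0, 0.7, -0.4]
grip_width: 0.998
grip_force: 0.0
[ 0.5656291  -0.02390854  0.26908924] [-0.04  0.36  0.27  1.48  0.    1.4 ]
[287.88725761 235.78146356]
[287.81357911 222.91551478]
```

View pics/w1.png

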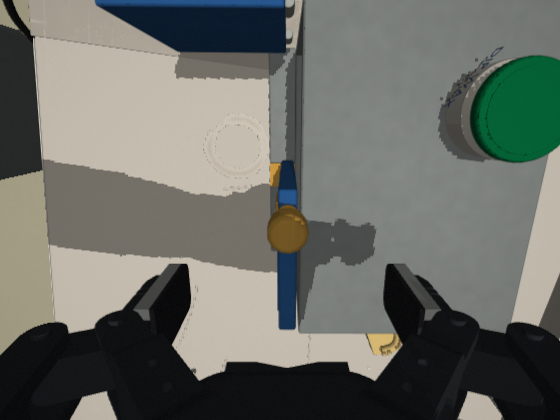

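Wrist view: the knob is at (288,230), matching the prediction, and it sits centred between the fingers with the door edge upright in the image. So I can descend and grip.

```bash
python3 -m inch '[{"delta_pos":[0,0,-0.6],"roll":0},{"delta_pos":[0,0,-0.6],"roll":0},{"delta_pos":[0,0,-0.6],"roll":0},{"delta_pos":[0,0,-0.5],"roll":0},{"delta_pos":[0,0,0],"roll":0}]' -1 50
python3 -m inch '[{"delta_pos":[0,0,0],"roll":0},{"delta_pos":[0,0,0],"roll":0},{"delta_pos":[0,0,0],"roll":0},{"delta_pos":[0,0,0],"roll":0},{"delta_pos":[0,0,0],"roll":0},{"delta_pos":[0,0,0],"roll":0},{"delta_pos":[0,0,0],"roll":0},{"delta_pos":[0,0,0],"roll":0}]' 1 50
```

```text
t: 2.33
tcp_pos: [0.5615, -0.0276, 0.1979]
ee_rot: [0.661, 0.75, -0.002, -0.003]
ft_force: [-0.6, -0.1, -0.1]
grip_width: 0.999
grip_force: 0.0
t: 3.0
tcp_pos: [0.5652, -0.0266, 0.2026]
ee_rot: [0.661, 0.751, 0.001, 0.001]
ft_force: [-0.4, -0.4, 6.6]
grip_width: 0.277
grip_force: 49.2
```

```bash
python3 -m inch '[{"delta_pos":[0,0,0.2],"roll":0},{"delta_pos":[0,0,0.2],"roll":0},{"delta_pos":[0,0,0.2],"roll":0},{"delta_pos":[0,0,0.15],"roll":0},{"delta_pos":[0,0,0],"roll":0}]'
python3 -m inch '[{"delta_pos":[0,0,0.08],"roll":0},{"delta_pos":[0,0,0.07],"roll":0},{"delta_pos":[0,0,0],"roll":0}]'
python3 - <<'E'
from h import *
a=[]
for n,(x0,y0,x1,y1) in(('scene',(290,130,390,230)),('side',(170,140,270,240))):
    a.append(cv2.resize(robot.snapshot(n)[y0:y1,x0:x1,::-1],(400,400)))
cv2.imwrite('pics/g1.png',np.hstack(a))
E
```

```text
t: 3.42
tcp_pos: [0.5647, -0.0267, 0.225]
ee_rot: [0.661, 0.751, 0.0, 0.0]
ft_force: [0.9, -1.3, 2.4]
grip_width: 0.28
grip_force: 50.0
t: 3.67
tcp_pos: [0.5641, -0.0267, 0.2278]
ee_rot: [0.661, 0.751, -0.001, -0.0]
ft_force: [1.9, -1.9, -4.5]
grip_width: 0.278
grip_force: 51.6
```

View pics/g1.png

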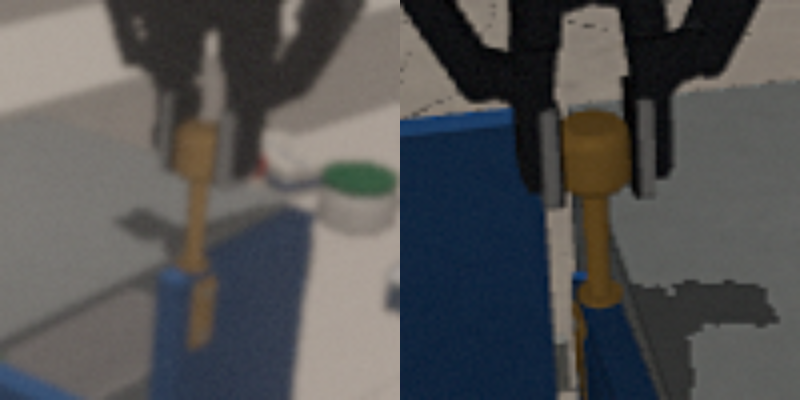

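Both crops show the bolt drawn up, with the knob held between the pads and a long stem showing. I'll nudge it up to confirm the stop.

```bash
python3 -m inch '[{"delta_pos":[0,0,0.08],"roll":0},{"delta_pos":[0,0,0],"roll":0}]'
python3 - <<'E'
from h import *
g=robot.get_obs()['tcp_pos'];k=np.array([.566,-.0245]);a0=np.radians(97.4)
for hk in(k,):
    h=k-.1*np.array([np.cos(a0),np.sin(a0)]);print('hinge',h)
    p=k
    for d in range(0,101,4):
        q=h+.1*np.array([np.cos(a0+np.radians(d)),np.sin(a0+np.radians(d))]);print(d,((q-p)/.03).round(3),q.round(4));p=q
E
```

```text
t: 3.93
tcp_pos: [0.5633, -0.0268, 0.2279]
ee_rot: [0.661, 0.751, -0.002, -0.002]
ft_force: [3.7, -2.5, -15.7]
grip_width: 0.279
grip_force: 51.3
hinge [ 0.57887956 -0.12366712]
0 [0. 0.] [ 0.566  -0.0245]
4 [-0.23  -0.038] [ 0.5591 -0.0256]
8 [-0.226 -0.054] [ 0.5523 -0.0273]
12 [-0.222 -0.07 ] [ 0.5457 -0.0293]
16 [-0.217 -0.085] [ 0.5392 -0.0319]
20 [-0.21 -0.1 ] [ 0.5329 -0.0349]
24 [-0.203 -0.114] [ 0.5268 -0.0383]
28 [-0.194 -0.128] [ 0.521  -0.0422]
32 [-0.185 -0.141] [ 0.5154 -0.0464]
36 [-0.175 -0.154] [ 0.5102 -0.051 ]
40 [-0.163 -0.166] [ 0.5053 -0.056 ]
44 [-0.151 -0.177] [ 0.5007 -0.0613]
48 [-0.139 -0.187] [ 0.4966 -0.0669]
52 [-0.125 -0.196] [ 0.4928 -0.0728]
56 [-0.111 -0.204] [ 0.4895 -0.0789]
60 [-0.097 -0.212] [ 0.4866 -0.0852]
64 [-0.082 -0.218] [ 0.4841 -0.0918]
68 [-0.066 -0.223] [ 0.4821 -0.0985]
72 [-0.051 -0.227] [ 0.4806 -0.1053]
76 [-0.035 -0.23 ] [ 0.4795 -0.1122]
80 [-0.019 -0.232] [ 0.479  -0.1191]
84 [-0.002 -0.233] [ 0.4789 -0.1261]
88 [ 0.014 -0.232] [ 0.4793 -0.1331]
92 [ 0.03  -0.231] [ 0.4802 -0.14  ]
96 [ 0.046 -0.228] [ 0.4816 -0.1468]
100 [ 0.062 -0.224] [ 0.4835 -0.1536]
```

The bolt is at its stop: the force rose to 16 N with no travel. Now I'll swing the door, turning 4° per row and watching the force.

```bash
python3 -m inch '[{"delta_pos":[-0.23,-0.04,-0.05],"roll":1},{"delta_pos":[-0.23,-0.05,0],"roll":1},{"delta_pos":[-0.22,-0.07,0],"roll":1},{"delta_pos":[-0.22,-0.085,0],"roll":1},{"delta_pos":[0,0,0],"roll":0}]'
```

```text
t: 4.35
tcp_pos: [0.537, -0.0351, 0.2279]
ee_rot: [0.549, 0.836, -0.001, 0.0]
ft_force: [6.2, -4.3, -14.6]
grip_width: 0.278
grip_force: 51.4
```

```bash
python3 -m inch '[{"delta_pos":[-0.21,-0.1,-0.04],"roll":1},{"delta_pos":[-0.2,-0.115,0],"roll":1},{"delta_pos":[-0.195,-0.13,0],"roll":1},{"delta_pos":[-0.185,-0.14,0],"roll":1},{"delta_pos":[-0.175,-0.155,0],"roll":1},{"delta_pos":[-0.165,-0.165,0],"roll":1},{"delta_pos":[-0.15,-0.175,0],"roll":1},{"delta_pos":[0,0,0],"roll":0}]'
```

```text
t: 5.02
tcp_pos: [0.5011, -0.0646, 0.2279]
ee_rot: [0.331, 0.944, 0.0, 0.003]
ft_force: [10.8, -3.1, -14.0]
grip_width: 0.279
grip_force: 51.5
```

```bash
python3 -m inch '[{"delta_pos":[-0.1,-0.22,-0.04],"roll":1},{"delta_pos":[-0.115,-0.2,0],"roll":1},{"delta_pos":[-0.11,-0.205,0],"roll":1},{"delta_pos":[-0.095,-0.21,0],"roll":1},{"delta_pos":[-0.08,-0.22,0],"roll":1},{"delta_pos":[-0.065,-0.225,0],"roll":1},{"delta_pos":[-0.05,-0.23,0],"roll":1},{"delta_pos":[0,0,0],"roll":0}]'
python3 -c "
from workcell import robot
print(robot.get_obs()['joints'])"
```

```text
t: 5.68
tcp_pos: [0.4832, -0.1081, 0.2278]
ee_rot: [0.092, 0.996, 0.002, 0.003]
ft_force: [9.8, 2.4, -7.0]
grip_width: 0.276
grip_force: 52.1
[-0.22255869  0.22798188 -0.02057245  1.31652499  0.0039741  -0.03889716]
```

```bash
python3 -m inch '[{"delta_pos":[0.01,-0.23,-0.02],"roll":1},{"delta_pos":[0,-0.23,0],"roll":1},{"delta_pos":[0,-0.235,0],"roll":1},{"delta_pos":[0.015,-0.23,0],"roll":1},{"delta_pos":[0.03,-0.23,0],"roll":1},{"delta_pos":[0.045,-0.23,0],"roll":1},{"delta_pos":[0,0,0],"roll":0},{"delta_pos":[0,0,0],"roll":0}]'
```

```text
t: 6.35
tcp_pos: [0.4857, -0.148, 0.2278]
ee_rot: [-0.117, 0.993, 0.002, 0.003]
ft_force: [6.7, 4.2, -2.0]
grip_width: 0.283
grip_force: 52.6
```

```bash
python3 -m inch '[{"delta_pos":[0,0,0],"roll":0},{"delta_pos":[0,0,0],"roll":0},{"delta_pos":[0,0,0],"roll":0},{"delta_pos":[0,0,0],"roll":0},{"delta_pos":[0,0,0],"roll":0},{"delta_pos":[0,0,0],"roll":0}]' -1
python3 -m inch '[{"delta_pos":[0,0,0.5],"roll":0},{"delta_pos":[0,0,0.6],"roll":0},{"delta_pos":[0,0,0.6],"roll":0},{"delta_pos":[0,0,0.6],"roll":0},{"delta_pos":[0,0,0.6],"roll":0},{"delta_pos":[0,0,0],"roll":0}]'
python3 - <<'E'
from h import *
a=[]
for n,(x0,y0,x1,y1) in(('scene',(200,110,440,350)),('side',(110,110,350,350))):
    im=robot.snapshot(n)[:,:,::-1];cv2.imwrite(f'pics/{n}2.png',im);a.append(cv2.resize(im[y0:y1,x0:x1],(400,400)))
cv2.imwrite('pics/g2.png',np.hstack(a))
E
```

```text
t: 6.85
tcp_pos: [0.4834, -0.1502, 0.2264]
ee_rot: [-0.116, 0.993, -0.0, 0.0]
ft_force: [0.1, -0.3, -0.2]
grip_width: 1.0
grip_force: 0.0
t: 7.35
tcp_pos: [0.485, -0.1507, 0.317]
ee_rot: [-0.116, 0.993, -0.001, 0.003]
ft_force: [0.7, -0.3, 0.6]
grip_width: 1.001
grip_force: 0.0
```

View pics/g2.png

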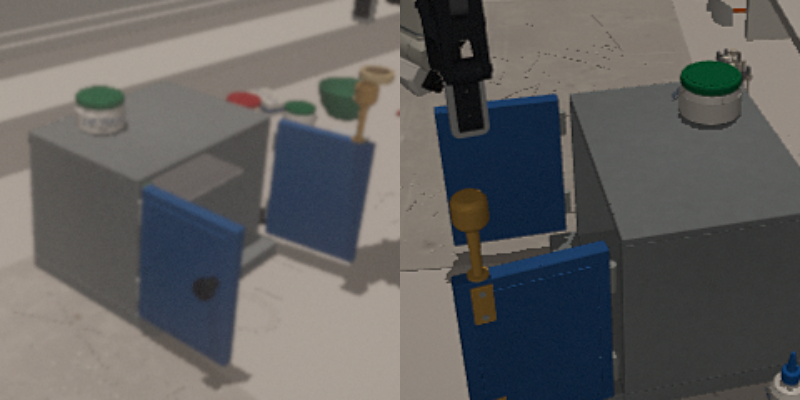

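The picture shows the door square to the front, the bolt still up and the jar unmoved, with the gripper clear. The knob is at about side (151,237) and scene (421,166).

```bash
python3 - <<'E'
from h import *
x,e=tri((420.8,165.8),(151.4,236.6));print(x,e)
d=x[:2]-[.579,-.1237];print(np.degrees(np.arctan2(d[1],d[0]))%360-97.4)
if x[2]>.237:print(robot.sign_off())
E
```

```text
[ 0.48205562 -0.15139277  0.24013448] 0.0017385531528393134
98.5423210654996
the job is handed in; nothing more can be done
None
```

The bolt was pulled up to its stop and is still up, the right-hand door stands open about 97–98°, the gripper is clear of everything, the jar looks unmoved, and the job is handed in at about 7.5 s.

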